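# Clamp a jar in the rocking mixer, wedge the clamp bar fast and switch on

### The arm

A 7-joint arm with a two-finger parallel gripper is mounted at the origin on a cart in front of the work surface, level with it; the furniture and walls round the work are solid. World frame = base frame: x ahead of the robot, y to its left, z up, the work surface at z = 0. Lengths are in mm, angles in degrees, forces in N, time in s.
With the tool pointing down it reaches from about 425 to 875 mm from the base axis. Payload 8.4 kg.
Tool frame: the origin (TCP) lies between the finger pads, 19 mm behind the fingertips; this is the grasp point; z points along the fingers, y is the line along which they close (so a half turn about z gives the same grasp; the last joint's range is limited). The gripper opens to 87 mm and grips with 3 to 60 N. Pads are 19 mm wide; open, the fingers measure 117 mm over their backs; the gripper's body (75 mm by 190 mm) begins 51 mm behind the grasp point.
Start: joints at [67.999, 19.091, 2.286, 83.961, -0.768, 76.965, -3.352], TCP at [182.606, -623.795, 241.246] pointing down, gripper open.
Joint ranges: [-147.57, 147.57], [-21.85, 119.76], [-74.77, 79.35], [14.55, 137.4], [-85.83, 265.84], [4.83, 119.75], [-152.11, 152.11]. Speed limits (degrees/s): [127.2, 127.2, 159.86, 159.86, 180, 180, 180].

### API

Orientations are given as [roll, pitch, yaw] about the fixed x, y, z axes, in that order (R = Rz(yaw) Ry(pitch) Rx(roll)).
In Python, from rig import status, viewer, r gives the robot as it stands. The module is installed in compiled form; this text tells all that it offers.
- The arm moves only by the tool apply_moves, never from a script. Its argument "deltas" is one flat list of numbers, 5 for each row, row after row: the shift along the tool's x, y, z in cm, then the turn about the tool's z in degrees, then the closure in counts, from 0 (fully open) to 255 (shut). In form: [tx, ty, tz, twist, hand, tx, ty, tz, twist, hand, ...]. A call has exactly 8 rows; each row is the pose to reach, as a shift and turn from the pose commanded when the call began, along the tool's axes at that moment; what a row does not reach only later rows make up. A row lasts 1/12 s, in which the tool goes at most 41.7 mm and 7.16 degrees, less where a joint would pass 70% of its speed; a pose out of reach is approached as far as the arm can. A call with a gripper value outside its range is refused whole. The fingers move at their own pace and stop on an object; "newtons" is the grip in N (left out, the last holds). Time passes only in rows, so rows that repeat a pose let the fingers close, or fill a call up. It gives the time, the measured TCP pose, the force, the opening and the grip force at its end, in the units of the state.
- status.sense(): the state, without advancing time (a new reading comes with each control period).
- viewer.snapshot(name): name is "scene" or "side" or "wrist"; returns the picture (400x640x3 uint8, red, green, blue); there is no depth.
- viewer.camera_info(name): a dict with "K" (3x3 intrinsics, pixels), "k1" (the pictures are not rectified: a ray, as slopes to the right and down, at radius r is drawn at 1 + k1 r^2 times it, then the intrinsics apply), "origin" and "attitude" of the camera in the world. Camera axes: x right, y down, z forward; pixel columns grow to the right and rows downward; lengths in mm; the calibration is good to about 2 mm. A picture is of the moment at which its call begins: read the wrist's pose just before it. camera_info takes no time and is no camera call; for the wrist camera it gives the pose at the moment of the call.
- r.hand_in(): hands the job in; it is judged then, once.
Trained networks look in the newest picture that a camera, given by its name, has taken for a name from the list of things; names that differ only in an ending like _2 or _b are one class to them, and where a whole thing is asked for, a point or a joint stands for the part that bears it (a point fixed in the world has none). Each returns a list of dicts, best first, with "score" (0 to 1); they miss things now and then, are a little off and sometimes report something else, mostly with a low value. They report only what shows in the picture. A call takes as long as a camera call.
- viewer.masks_of(camera, query): "pixels" (400x640 bool, what is visible of it) and "bbox" ([left, top, right, bottom] in pixels, round what is visible of it).
The state is a dict: "time": time; "qpos": joint angles; "qd": joint speeds; "tau": joint torques, N m; "eef_pos": TCP position; "eef_rot": TCP orientation; "contact_force": force on the tool from outside, world axes, zero at the start; "ft_torque": the same for the moment, N m; "width": opening from 0.0 (shut) to 1.0 (fully open); "gripper_force": force on a finger pad.
Only numpy, scipy, OpenCV 4.12 (cv2) and the standard library are available. Lean on these libraries where they do the work, as an engineer would, in place of code of your own. Each camera call takes 0.05 s, during which the arm holds its last target. There are 200 camera calls.

### The job

Get the jar mixer on the worktop going: slide its clamp bar against the jar until the jar sits snugly in its V-shaped rest, then push the thumb wedge in under its bridge until you feel it jam the bar firmly, as a thumb would and without forcing it, and only then flip the toggle switch over to its far side. The jar must stay clamped and upright and must not be crushed, and the cups, mug and coffee capsule round about stay where they are.

Things in the scene. Friction and masses are not known exactly. Their poses are not given: they have to be found in the camera images.
- jar_mixer: Fixed white appliance 130 (x) x 330 (y) mm, housing top at z=24 mm. Origin: centre of its underside; x away from the robot, y left along its length, z up; yaw -0.45 to -0.27. From right to left: black bar handle, wedge bridge at y=-65, jar in aluminium V rest (79 mm high), grey switch pod at x=-30, y=130 (54 x 44 mm, top z=60). Bar, bridge and jar lie on the line x=20 mm
- jar: Closed round glass jar with red lid, 64 mm body and 65 mm lid diameter, 97 mm tall, loose, standing on the housing between jaw and V rest (its top 121 mm above the worktop). Origin: centre of its underside, z up. At the start it stands 4 to 14 mm short of the V rest and up to 2 mm to either side
- rest_center (a point): Point on the mixer's housing top where the jar's axis stands when the jar bears on both faces of the V rest: x=20, y=45, z=24 mm in the mixer's frame
- clamp_bar: Steel bar 18 wide x 12 mm high, top at z=72 mm, sliding along the mixer's y; its left end carries a rubber-faced jaw plate 50 wide x 34 mm high, its right end an upright black handle 58 (x=-24 to 34) x 12 (y) mm, z=54 to 106 mm. Origin coincides with the mixer's origin when fully open and shifts with the bar
- bar_travel (a joint): Travel of the bar in m along the mixer's +y: 0 fully open, starts at 0 to 0.018; about 0.045 when the jar is snug in the V rest. Slides with about 3 N of friction and stays where it is left
- jaw_face (a point): Centre of the jaw's rubber face, which looks to +y at the jar, 66 mm above the worktop
- bar_push (a point): On the handle's outer (right, -y) face, at the mixer's x=-8 mm, 88 mm above the worktop: push here towards +y. A wall cabinet with bar handles hangs above and behind the mixer (underside 0.45 m up): a wrist standing high over the mixer meets it, so travel with the TCP no more than about 0.14 m up
- thumb_wedge: Brass wedge 20 mm wide that slides to the mixer's +x under a dark steel bridge (top about 95 mm high) and across the bar, sinking 1 mm per 5 mm of travel. At its end near the robot stands a ribbed thumb tab 8 (x) x 26 (y) mm, 80 to 116 mm above the worktop. Origin: close to the mixer's origin when the wedge is fully out
- wedge_travel (a joint): Travel in m: 0 fully out, starts at 0 to 0.004, stop at 0.036. Slides freely (1.5 N) until its springy rubber shoe meets the bar after 0.006 to 0.026 m, differently each time as the height under the bridge differs; then the push rises by about 3.5 N per mm. 10 to 15 N of push jams it well and it stays by itself; over about 25 N is forcing it
- wedge_push (a point): Centre of the tab's ribbed face, which looks to -x (towards the robot), about 102 mm above the worktop: push here towards the mixer's +x
- switch (a joint): Steel toggle bat in rad, hinged 60 mm above the worktop: 0 = off, leaning to the mixer's -x (towards the robot); 0.8 = on, leaning to +x. Past the middle (0.4) it falls over to the other side by itself; about 1 N at its tip
- switch_tip (a point): Centre of the 12 mm ball at the tip of the bat, 34 mm from its hinge; about 91 mm above the worktop
- espresso_cup: Small white cup 56 mm high, bystander left of the mixer; origin at its underside
- egg_cup: White egg cup 45 mm wide, 58 mm high, bystander left of the mixer; origin at its underside
- capsule: Coffee capsule 38 mm wide, 29 mm high, bystander right of the mixer; origin at its underside
- mug: Grey mug 88 mm high, bystander left of the mixer; origin at its underside

How it is judged:
By the outcome, as a careful person would: the job done as asked, in the order asked, and still so for the second after the job is handed in, with the robot touching nothing.
It also fails if it takes over 51 s, if anything falls off the work surface, if the arm or the gripper's body presses on something with over 40 N, if the wrist force passes 120 N, or if a joint passes its speed limit or range.

## Working session

There is one attempt and no reset: what is moved stays moved. The work goes in short steps, Python scripts to look and compute and a tool call to move; the robot and the scene stay as the last step left them, time stands still between calls to the robot, and variables do not carry over. Pictures are saved under pics/ and viewed, at most 10 in all, crops included, and the job is handed in when it is done.

Besides the shell and the picture viewer there is one more tool, called after "Emit:" by a JSON object that holds its "method" and its "body", one argument or row to a line. apply_moves: Moves the arm, as the interface text tells. Its arguments: {"type":"object","properties":{"deltas":{"type":"array"},"newtons":{"type":"number"}},"required":["deltas"]}

```bash
mkdir -p pics
cat > h.py <<'E'
import numpy as np,cv2
from rig import status,viewer,r
def snap(c,n):
    im=viewer.snapshot(c); cv2.imwrite(f'pics/{n}.png',im[:,:,::-1]); return im
def cam(c):
    i=viewer.camera_info(c); return i
E
python3 - <<'E'
from h import *
s=status.sense();print({k:np.round(v,3).tolist() for k,v in s.items()})
for c in ['scene','side','wrist']: print(c,viewer.camera_info(c))
a=snap('scene','s1');b=snap('side','d1')
for c in ['scene','side']:
  for q in ['jar_mixer','jar','clamp_bar','bar_push','thumb_wedge','switch','rest_center','espresso_cup','egg_cup','capsule','mug']:
    try:
      m=viewer.masks_of(c,q); print(c,q,[(round(x['score'],2),list(map(int,x['bbox'])),np.argwhere(x['pixels']).mean(0)[::-1].round(1).tolist()) for x in m[:2]])
    except Exception as e: print(c,q,e)
E
```

```text
{'time': 0.0, 'qpos': [67.998, 19.132, 2.285, 84.013, -0.77, 76.967, -3.352], 'qd': [0.03, 0.047, 0.024, 0.067, -0.018, 0.071, 0.057], 'tau': [0.001, -65.635, 1.336, -40.38, -0.06, 0.045, 0.0], 'eef_pos': [182.486, -623.375, 240.346], 'eef_rot': [-179.904, 0.004, 16.316], 'contact_force': [-0.276, -0.297, -0.649], 'ft_torque': [-0.069, 0.002, 0.014], 'gripper_force': 0.0, 'width': 1.0}
scene {'K': array([[463.00648443,   0.        , 322.98492013],
       [  0.        , 463.00648443, 191.13190634],
       [  0.        ,   0.        ,   1.        ]]), 'k1': 0.030428106254646734, 'origin': array([ -18.66760727,  356.18048519, 1418.17470094]), 'attitude': array([-151.27693424,   -0.72063678, -134.13185604])}
side {'K': array([[477.79274686,   0.        , 318.28757116],
       [  0.        , 477.79274686, 202.28154346],
       [  0.        ,   0.        ,   1.        ]]), 'k1': -0.049307242959426685, 'origin': array([  288.45838706, -1254.40131676,   997.24626445]), 'attitude': array([-128.75396809,    0.38164492,  -10.80690734])}
wrist {'K': array([[287.99801069,   0.        , 317.801253
[... 1015 characters left out ...]

side jar [(0.62, [314, 190, 338, 225], [326.1, 207.4])]
side clamp_bar [(0.64, [297, 219, 329, 257], [311.4, 240.6]), (0.62, [297, 216, 311, 231], [303.7, 224.2])]
side bar_push [(0.78, [294, 219, 331, 257], [311.5, 240.8])]
side thumb_wedge [(0.61, [298, 220, 314, 232], [303.9, 224.5])]
side switch []
side rest_center [(0.69, [285, 184, 348, 277], [314.4, 238.3])]
side espresso_cup [(0.56, [289, 155, 316, 178], [297.1, 166.8]), (0.56, [282, 184, 350, 274], [314.5, 238.9])]
side egg_cup [(0.6, [334, 159, 343, 176], [338.4, 167.1]), (0.53, [291, 218, 331, 256], [310.5, 241.5])]
side capsule [(0.77, [294, 327, 314, 342], [305.3, 336.1])]
side mug [(0.55, [312, 134, 342, 161], [327.3, 145.0])]
```

```bash
cat >> h.py <<'E'
from scipy.spatial.transform import Rotation as Ro
from scipy.optimize import least_squares
def proj(i,P):
    R=Ro.from_euler('xyz',i['attitude'],degrees=True).as_matrix()
    c=(np.atleast_2d(P)-i['origin'])@R; s=c[:,:2]/c[:,2:]; s=s*(1+i['k1']*(s**2).sum(1,keepdims=True))
    return s*i['K'][0,0]+i['K'][:2,2]
def onz(i,uv,z):
    return least_squares(lambda p:(proj(i,[[p[0],p[1],z]])[0]-uv),[500,-200]).x
def tri(obs):
    f=lambda p:np.concatenate([proj(i,p)[0]-uv for i,uv in obs]); s=least_squares(f,[500,-200,50.]);return s.x,np.abs(s.fun).max()
def mix(P,x,y,yaw):
    c,s=np.cos(yaw),np.sin(yaw); P=np.atleast_2d(P).astype(float)
    return np.c_[x+c*P[:,0]-s*P[:,1], y+s*P[:,0]+c*P[:,1], P[:,2]]
E
python3 - <<'E'
from h import *
S,D=cam('scene'),cam('side')
print('capsule',onz(D,[305,336],15),'mug',onz(D,[327,145],44),'esp',onz(S,[258,263],28),'egg',onz(S,[238,230],29))
print('jar',tri([(S,[317.2,188.9]),(D,[326.1,207.4])]))
a=cv2.imread('pics/s1.png')[150:290,215:395];b=cv2.imread('pics/d1.png')[120:290,260:380]
a=cv2.resize(a,None,fx=4.4,fy=4.4,interpolation=2)[:,:]
b=cv2.resize(b,None,fx=5,fy=5,interpolation=2)
cv2.imwrite('pics/sc.png',cv2.resize(a[:600],(792,600)) if a.shape[0]<600 else a[:600]);cv2.imwrite('pics/dc.png',cv2.resize(cv2.imread('pics/d1.png')[120:270,260:380],(480,600),interpolation=2))
E
```

```text
capsule [ 381.80026199 -557.39111156] mug [601.25483535 243.91029672] esp [472.30053055 140.36667828] egg [603.43533467 114.22797352]
jar (array([ 515.47395534, -158.8760797 ,   79.30531803]), np.float64(0.011143461578910774))
```

View pics/sc.png

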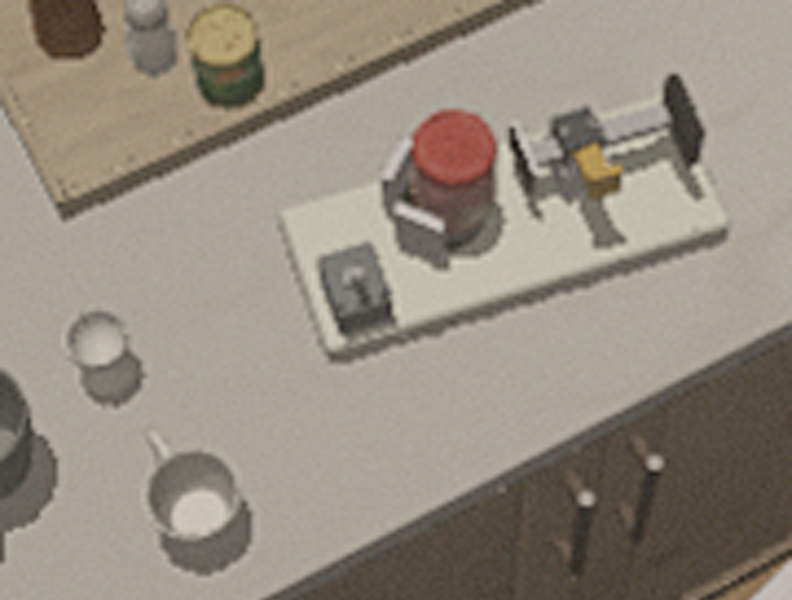

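View pics/d1.png

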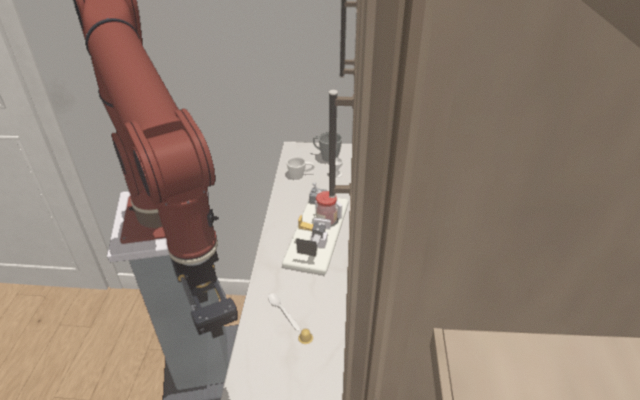

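Run:
```python
from h import *
S,D=cam('scene'),cam('side')
q=lambda a,b:np.array([215+a/4.4,150+b/4.4])
C=np.array([[65,165,24],[-65,165,24],[-65,-165,24]]);cs=np.array([q(281,214),q(333,347),q(727,227)])
E2=np.array([[-65,-165,24],[65,-165,24],[65,165,24]]);ds=np.array([[285,266],[325,270],[348,197]])
f=lambda p:np.r_[(proj(S,mix(C,*p))-cs).ravel(),.6*(proj(D,mix(E2,*p))-ds).ravel()]
s=least_squares(f,[520,-200,-.35]);p=s.x;print(p,np.round(s.fun,1))
jar=onz(S,q(454,146),121);c,sn=np.cos(p[2]),np.sin(p[2]);loc=lambda w:np.array([[c,sn],[-sn,c]])@(w-p[:2])
print('jar',jar,loc(jar))
print('handle',loc(onz(S,q(680,78),106)),loc(onz(S,q(700,125),106)))
print('tab',loc(onz(S,q(600,165),116)));print('tcp',loc(np.array([182.5,-623.4])))
print('bridge',loc(onz(S,q(578,122),95)))
for n,xy in dict(cap=(382,-557),mug=(601,244),esp=(472,140),egg=(603,114)).items():print(n,loc(np.array(xy)))
```

```text
[ 4.81139497e+02 -1.85270212e+02 -4.11428988e-01] [-1.2 -1.2 -0.8  1.4  1.6 -2.1 -2.3 -1.7  0.8  0.3 -0.5  0.8]
jar [ 511.91721143 -159.71475436] [17.98919739 35.73146878]
handle [  22.64836577 -148.24958774] [ -20.34652675 -145.96999459]
tab [-31.21711539 -60.13723366]
tcp [ -98.50147926 -520.99973069]
bridge [ 19.22176537 -64.36912249]
cap [  57.79564813 -380.35685683]
mug [-61.81534075 441.38228142]
esp [-138.45870123  294.47144011]
egg [ -7.99270837 323.03058416]
```

Emit:
{"method": "apply_moves", "body": {
  "deltas": [1.5,-1.25,0.4,3.3,255,4.5,-3.7,1.2,8,255,7.5,-6.2,2.5,13,255,10.5,-8.7,4,18,255,13.5,-11.2,5.5,24,255,17,-14.2,7,30,255,20.5,-17.1,8.5,36,255,23,-19.2,10,40,255],
  "newtons": 20
}}

```text
time: 1.87
eef_pos: [346.7, -379.1, 144.4]
eef_rot: [180.0, -0.1, -24.0]
contact_force: [1.1, 1.0, -0.4]
width: 0.486
gripper_force: 0.0
```

Emit:
{"method": "apply_moves", "body": {
  "deltas": [0,0,0,0,255,0,0,0,0,255,0,0,0,0,255,0,0,0,0,255,0,0,0,0,255,0,0,0,0,255,0,0,0,0,255,0,0,0,0,255]
}}

```text
time: 2.53
eef_pos: [345.3, -381.2, 144.3]
eef_rot: [180.0, -0.0, -23.7]
contact_force: [0.5, -0.2, 0.2]
width: 0.007
gripper_force: 0.0
```

Run:
```python
from h import *
s=status.sense();print({k:np.round(v,1).tolist() for k,v in s.items()})
W=cam('wrist');a=snap('wrist','w1');np.save('w1.npy',W,allow_pickle=True)
p=[481,-185,-.411]
for n,P in dict(handleR=[[-24,-148,106],[34,-148,106]],tab=[[-35,-78,116],[-35,-52,116]],corner=[[-65,-165,24],[65,-165,24]],br=[[20,-65,95]]).items(): print(n,proj(W,mix(P,*p)).round(0).tolist())
```

```text
{'time': 2.5, 'qpos': [47.0, 8.0, -4.4, 109.4, 0.7, 62.6, -71.5], 'qd': [-0.3, -0.1, -0.1, 0.1, -0.0, 0.0, -0.1], 'tau': [0.1, -47.8, -0.0, -37.0, -0.0, -0.1, 0.0], 'eef_pos': [345.3, -381.2, 144.3], 'eef_rot': [180.0, -0.0, -23.7], 'contact_force': [0.5, -0.2, 0.2], 'ft_torque': [0.1, -0.0, -0.0], 'gripper_force': 0.0, 'width': 0.0}
handleR [[186.0, 211.0], [172.0, 120.0]]
tab [[71.0, 232.0], [30.0, 233.0]]
corner [[246.0, 223.0], [233.0, 79.0]]
br [[55.0, 142.0]]
```

View pics/w1.png

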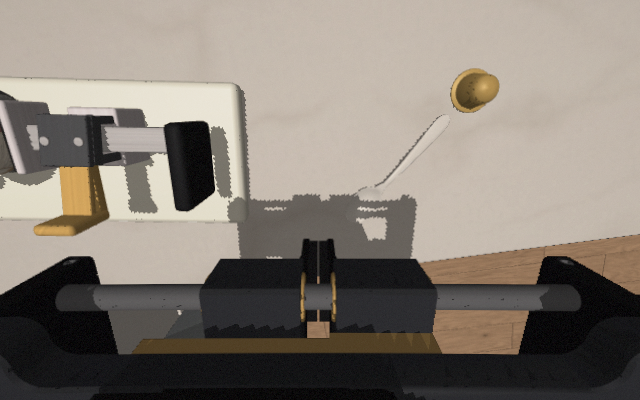

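```bash
cat > fit.py <<'E'
from h import *
S,D=cam('scene'),cam('side');W=np.load('w1.npy',allow_pickle=True).item()
a=cv2.imread('pics/w1.png').astype(int)
cream=((a[:,:,1]-a[:,:,0])>14)&(a[:,:,1]>200)
R=[(np.where(cream[v,200:262])[0].max()+200,v) for v in (100,110,205,212) if cream[v,200:262].any()]
B=[(u,np.where(cream[60:140,u])[0].min()+60) for u in (60,140,180,220)]
F=[(u,np.where(cream[200:240,u])[0].max()+200) for u in (10,20,120,200,220,235) if cream[200:240,u].any()]
print(R,B,F)
q=lambda a,b:np.array([215+a/4.4,150+b/4.4])
C=np.array([[65,165,24],[-65,165,24],[-65,-165,24]]);cs=np.array([q(281,214),q(333,347),q(727,227)])
def onzW(uv,p):
    R_=Ro.from_euler('xyz',W['attitude'],degrees=True).as_matrix()
    d=cv2.undistortPoints(np.array([[uv]],float),W['K'],np.array([W['k1'],0,0,0,0]))[0,0]
    d=R_@np.r_[d,1]; w=W['origin']+d*(24-W['origin'][2])/d[2]
    c,s=np.cos(p[2]),np.sin(p[2]);w=w[:2]-p[:2];return np.array([c*w[0]+s*w[1],-s*w[0]+c*w[1]])
def f(p):
    return np.r_[[onzW(u,p)[1]+165 for u in R],[onzW(u,p)[0]-65 for u in B],[onzW(u,p)[0]+65 for u in F],.5*(proj(S,mix(C,*p))-cs).ravel()]
s=least_squares(f,[481,-185,-.41],loss='soft_l1');p=s.x;print(p,np.round(f(p),1))
for n,P in dict(handleR=[[-24,-148,106],[34,-148,106],[-24,-148,54]],tab=[[-35,-78,116],[-35,-52,116]]).items(): print(n,proj(W,mix(P,*p)).round(0).tolist())
np.save('p.npy',p)
E
python3 fit.py
```

```text
[(np.int64(233), 100), (np.int64(234), 110), (np.int64(226), 205), (np.int64(226), 212)] [(60, np.int64(81)), (140, np.int64(83)), (180, np.int64(83)), (220, np.int64(84))] [(10, np.int64(217)), (20, np.int64(217)), (120, np.int64(218)), (200, np.int64(219)), (220, np.int64(220))]
[ 4.87756242e+02 -1.81215167e+02 -4.65525370e-01] [-1.6 -2.1  9.   9.3 -5.5 -3.  -1.1  0.  -0.2  0.2  3.9  6.7  6.6 -1.6
 -2.1 -2.5 -0.6 -0.3 -0. ]
handleR [[175.0, 215.0], [166.0, 126.0], [205.0, 194.0]]
tab [[58.0, 232.0], [15.0, 230.0]]
```

```bash
sed -i 's/^print(R,B,F)/R=[(239,100),(239.5,110),(243.5,180),(244.5,205)]/' fit.py; python3 fit.py
```

```text
[ 4.84215175e+02 -1.88199731e+02 -4.53124544e-01] [ 0.5  0.4 -0.4 -0.4 -5.6 -4.  -2.5 -1.8  0.5  0.9  3.3  5.2  4.9 -0.5
 -2.1 -1.1 -0.7  0.8 -0.6]
handleR [[187.0, 213.0], [178.0, 123.0], [214.0, 193.0]]
tab [[71.0, 231.0], [29.0, 230.0]]
```

Emit:
{"method": "apply_moves", "body": {
  "deltas": [0.8,-1.4,0.8,0.6,255,1.6,-2.8,1.8,1.2,255,2.4,-4,2.8,1.8,255,3,-5,3.8,2.3,255,3.4,-5.7,4.6,2.3,255,3.4,-5.9,4.9,2.3,255,3.4,-5.9,4.9,2.3,255,3.4,-5.9,4.9,2.3,255]
}}

```text
time: 3.25
eef_pos: [399.9, -340.8, 95.4]
eef_rot: [180.0, 0.0, -26.0]
contact_force: [-1.0, -0.5, 1.3]
width: 0.003
gripper_force: 0.0
```

Emit:
{"method": "apply_moves", "body": {
  "deltas": [0,-0.2,0,0,255,0,-0.4,0,0,255,0,-0.6,0,0,255,0,-0.8,0,0,255,0,-1,0,0,255,0,-1.2,0,0,255,0,-1.4,0,0,255,0,-1.4,0,0,255]
}}

```text
time: 3.92
eef_pos: [406.6, -327.6, 95.2]
eef_rot: [180.0, 0.0, -26.0]
contact_force: [0.0, -0.2, -0.5]
width: 0.004
gripper_force: 0.2
```

Emit:
{"method": "apply_moves", "body": {
  "deltas": [0,-0.2,0,0,255,0,-0.4,0,0,255,0,-0.6,0,0,255,0,-0.8,0,0,255,0,-1,0,0,255,0,-1.2,0,0,255,0,-1.4,0,0,255,0,-1.5,0,0,255]
}}

```text
time: 4.58
eef_pos: [413.0, -313.8, 95.1]
eef_rot: [-180.0, 0.0, -26.0]
contact_force: [-2.6, -2.1, 2.1]
width: 0.005
gripper_force: 1.7
```

Run:
```python
from h import *
s=status.sense();print({k:np.round(v,1).tolist() for k,v in s.items() if k in('contact_force','eef_pos','ft_torque')})
W=cam('wrist');a=snap('wrist','w2');np.save('w2.npy',W,allow_pickle=True)
```

```text
{'eef_pos': [413.0, -313.8, 95.1], 'contact_force': [-2.6, -2.1, 2.1], 'ft_torque': [-0.3, 0.7, 0.1]}
```

View pics/w2.png

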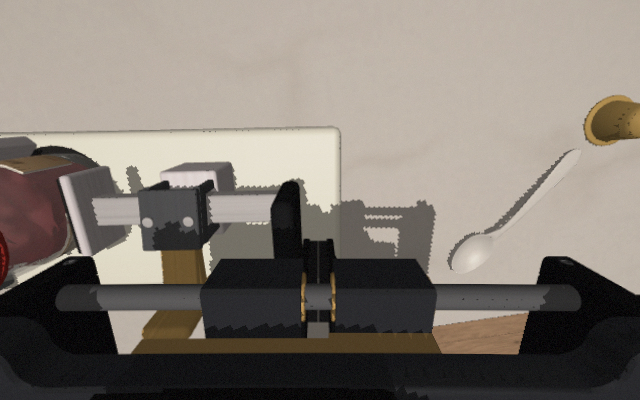

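Emit:
{"method": "apply_moves", "body": {
  "deltas": [0,-0.1,0,0,255,0,-0.2,0,0,255,0,-0.3,0,0,255,0,-0.4,0,0,255,0,-0.5,0,0,255,0,-0.6,0,0,255,0,-0.7,0,0,255,0,-0.8,0,0,255]
}}

```text
time: 5.3
eef_pos: [416.2, -307.4, 95.2]
eef_rot: [180.0, 0.0, -26.0]
contact_force: [-4.0, -2.3, 1.1]
width: 0.006
gripper_force: 2.6
```

Emit:
{"method": "apply_moves", "body": {
  "deltas": [0,-0.1,0,0,255,0,-0.2,0,0,255,0,-0.3,0,0,255,0,-0.4,0,0,255,0,-0.5,0,0,255,0,-0.6,0,0,255,0,-0.7,0,0,255,0,-0.8,0,0,255]
}}

```text
time: 5.97
eef_pos: [419.6, -300.2, 95.1]
eef_rot: [180.0, 0.0, -26.0]
contact_force: [-5.8, -3.1, 1.7]
width: 0.006
gripper_force: 2.7
```

Emit:
{"method": "apply_moves", "body": {
  "deltas": [0,-0.1,0,0,255,0,-0.2,0,0,255,0,-0.3,0,0,255,0,-0.4,0,0,255,0,-0.4,0,0,255,0,-0.4,0,0,255,0,-0.4,0,0,255,0,-0.4,0,0,255]
}}

```text
time: 6.63
eef_pos: [420.1, -298.9, 95.2]
eef_rot: [179.8, 0.0, -26.1]
contact_force: [-8.9, -10.4, 0.7]
width: 0.005
gripper_force: 7.0
```

Run:
```python
from h import *
p=np.load('p.npy');c,s=np.cos(p[2]),np.sin(p[2]);loc=lambda w:np.array([[c,s],[-s,c]])@(w-p[:2])
S=cam('scene')
b=snap('scene','s2');a=cv2.imread('pics/s1.png')[:,:,::-1]
for im in (a,b):
  im=im.astype(int);m=(im[:,:,0]>1.8*im[:,:,1])&(im[:,:,0]>120);m[:165]=0;m[215:]=0;m[:,:295]=0;m[:,340:]=0
  uv=np.argwhere(m).mean(0)[::-1]; print(m.sum(),uv,loc(onz(S,uv,118)))
cv2.imwrite('pics/s2c.png',cv2.resize(b[150:240,270:390,::-1],(720,540),interpolation=2))
```

```text
177 [317.60451977 182.84745763] [15.81563974 38.59763551]
179 [314.43575419 183.98324022] [14.91602923 49.63523866]
```

View pics/s2c.png

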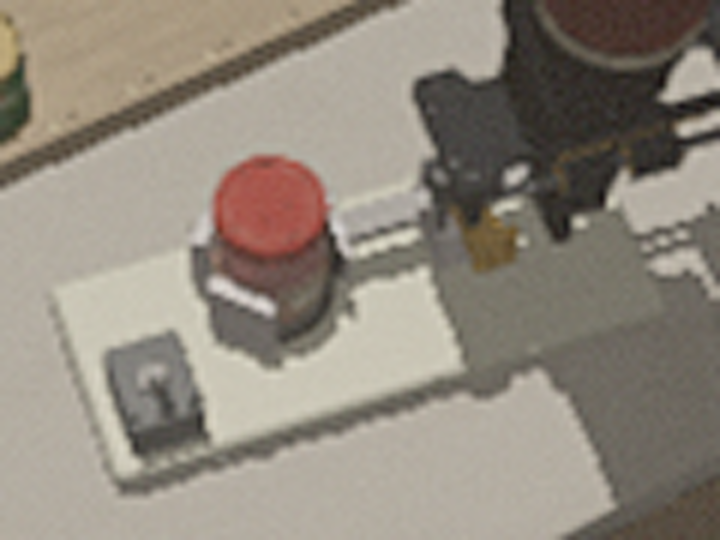

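Emit:
{"method": "apply_moves", "body": {
  "deltas": [0,1.5,0,0,255,-1.5,2,-0.4,0,255,-4.5,1.5,-0.9,0,255,-6.1,0,-0.9,0,255,-6.1,-3,-0.9,0,255,-6.1,-5.5,-0.9,0,255,-6.1,-6,-0.9,0,255,-6.1,-6,-0.9,0,255]
}}

```text
time: 7.35
eef_pos: [394.8, -213.6, 104.5]
eef_rot: [-179.9, -0.1, -25.8]
contact_force: [-0.1, 0.2, -1.0]
width: 0.004
gripper_force: 0.0
```

Run:
```python
from h import *
p=np.load('p.npy');c,s=np.cos(p[2]),np.sin(p[2]);loc=lambda w:np.array([[c,s],[-s,c]])@(w-p[:2])
st=status.sense();print({k:np.round(v,1).tolist() for k,v in st.items() if k in('contact_force','eef_pos')},loc(np.array(st['eef_pos'][:2])))
a=snap('wrist','w3')
```

```text
{'eef_pos': [394.8, -213.6, 104.5], 'contact_force': [-0.1, 0.2, -1.0]} [-69.25489143 -61.9279194 ]
```

View pics/w3.png

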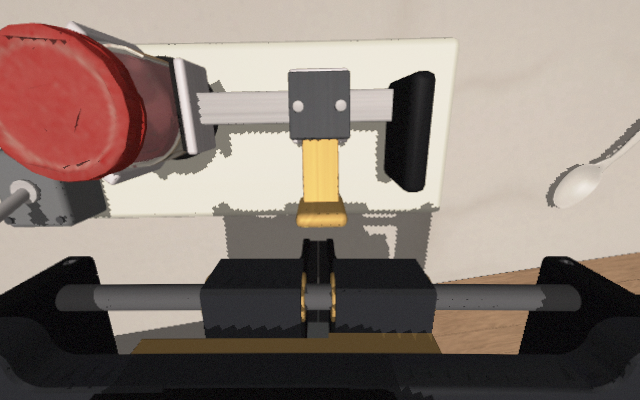

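Emit:
{"method": "apply_moves", "body": {
  "deltas": [0.1,0.1,0,0,255,0.3,0.1,0,0,255,0.5,0.1,0,0,255,0.7,0.1,0,0,255,0.9,0.1,0,0,255,1,0.1,0,0,255,1.1,0.1,0,0,255,1.2,0.1,0,0,255]
}}

```text
time: 8.07
eef_pos: [403.7, -221.8, 104.2]
eef_rot: [-180.0, 0.0, -26.0]
contact_force: [0.3, 1.1, 0.7]
width: 0.004
gripper_force: 0.0
```

Emit:
{"method": "apply_moves", "body": {
  "deltas": [0.1,0,0,0,255,0.2,0,0,0,255,0.3,0,0,0,255,0.4,0,0,0,255,0.5,0,0,0,255,0.6,0,0,0,255,0.6,0,0,0,255,0.6,0,0,0,255]
}}

```text
time: 8.73
eef_pos: [409.1, -224.4, 104.2]
eef_rot: [-180.0, 0.0, -26.0]
contact_force: [0.5, -0.3, 0.1]
width: 0.008
gripper_force: 0.0
```

Emit:
{"method": "apply_moves", "body": {
  "deltas": [0.1,0,0,0,255,0.2,0,0,0,255,0.3,0,0,0,255,0.4,0,0,0,255,0.5,0,0,0,255,0.5,0,0,0,255,0.5,0,0,0,255,0.5,0,0,0,255]
}}

```text
time: 9.4
eef_pos: [413.6, -226.7, 104.3]
eef_rot: [-180.0, -0.0, -26.0]
contact_force: [-0.6, 0.1, -0.2]
width: 0.006
gripper_force: 0.3
```

Emit:
{"method": "apply_moves", "body": {
  "deltas": [0.1,0,0,0,255,0.2,0,0,0,255,0.3,0,0,0,255,0.4,0,0,0,255,0.5,0,0,0,255,0.5,0,0,0,255,0.5,0,0,0,255,0.5,0,0,0,255]
}}

```text
time: 10.07
eef_pos: [418.2, -228.9, 104.3]
eef_rot: [-180.0, -0.0, -26.0]
contact_force: [0.2, -0.3, -0.5]
width: 0.004
gripper_force: 0.1
```

Emit:
{"method": "apply_moves", "body": {
  "deltas": [0.1,0,0,0,255,0.2,0,0,0,255,0.3,0,0,0,255,0.4,0,0,0,255,0.4,0,0,0,255,0.4,0,0,0,255,0.4,0,0,0,255,0.4,0,0,0,255]
}}

```text
time: 10.73
eef_pos: [421.0, -230.1, 103.9]
eef_rot: [-180.0, 0.1, -26.0]
contact_force: [-3.8, 2.8, 0.3]
width: 0.005
gripper_force: 2.5
```

Emit:
{"method": "apply_moves", "body": {
  "deltas": [0.05,0,0,0,255,0.1,0,0,0,255,0.15,0,0,0,255,0.2,0,0,0,255,0.25,0,0,0,255,0.3,0,0,0,255,0.3,0,0,0,255,0.3,0,0,0,255]
}}

```text
time: 11.4
eef_pos: [422.7, -230.9, 103.5]
eef_rot: [-180.0, 0.2, -26.0]
contact_force: [-8.1, 4.6, 3.8]
width: 0.006
gripper_force: 5.0
```

Emit:
{"method": "apply_moves", "body": {
  "deltas": [0.05,0,0,0,255,0.1,0,0,0,255,0.15,0,0,0,255,0.2,0,0,0,255,0.2,0,0,0,255,0.2,0,0,0,255,0.2,0,0,0,255,0.2,0,0,0,255]
}}

```text
time: 12.07
eef_pos: [423.8, -231.4, 103.4]
eef_rot: [-180.0, 0.3, -26.0]
contact_force: [-11.6, 5.6, 3.9]
width: 0.007
gripper_force: 6.5
```

Emit:
{"method": "apply_moves", "body": {
  "deltas": [-1.5,0,0,0,255,-4,0,0,0,255,-4.8,-2.5,0,0,255,-4.8,-6.5,0.1,0,255,-4.8,-10.5,0.2,0,255,-4.8,-14.5,0.3,0,255,-4.8,-18,0.3,0,255,-4.8,-19.5,0.3,0,255]
}}

```text
time: 12.73
eef_pos: [471.0, -31.6, 102.0]
eef_rot: [-179.8, -0.1, -25.7]
contact_force: [-1.1, 0.3, 0.2]
width: 0.003
gripper_force: 0.0
```

Run:
```python
from h import *
p=np.load('p.npy');c,s=np.cos(p[2]),np.sin(p[2]);loc=lambda w:np.array([[c,s],[-s,c]])@(w-p[:2])
st=status.sense();print({k:np.round(v,1).tolist() for k,v in st.items() if k in('contact_force','eef_pos')},loc(np.array(st['eef_pos'][:2])))
W=cam('wrist');a=snap('wrist','w4');print(proj(W,mix([-43,130,91],*p)))
```

```text
{'eef_pos': [471.0, -31.6, 102.0], 'contact_force': [-1.1, 0.3, 0.2]} [-80.4034294 135.0547192]
[[324.10373381 200.04917093]]
```

View pics/w4.png

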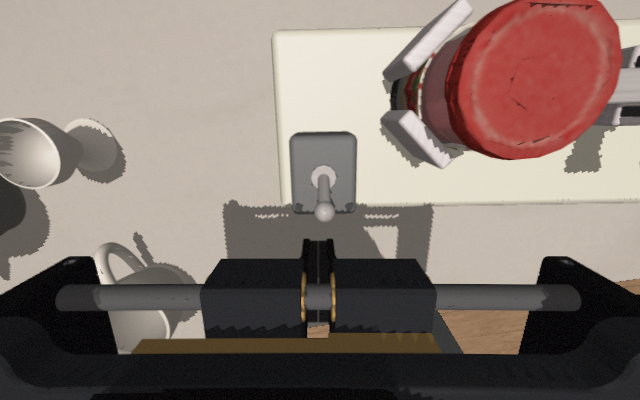

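Emit:
{"method": "apply_moves", "body": {
  "deltas": [0.5,0.3,0.3,0,255,1.1,0.3,0.4,0,255,1.6,0.3,0.4,0,255,2.1,0.3,0.4,0,255,2.6,0.3,0.4,0,255,3.1,0.3,0.4,0,255,3.6,0.3,0.4,0,255,4,0.3,0.4,0,255]
}}

```text
time: 13.45
eef_pos: [502.5, -56.8, 96.8]
eef_rot: [180.0, 0.1, -26.0]
contact_force: [-12.3, 5.5, 4.8]
width: 0.004
gripper_force: 7.2
```

Emit:
{"method": "apply_moves", "body": {
  "deltas": [0,0,0,0,255,0.2,0,0,0,255,0.2,0,0,0,255,-1,0,0,0,255,-3,0,0,0,255,-4.5,0,0,0,255,-4.5,0,0,0,255,-4.5,0,0,0,255]
}}

```text
time: 14.12
eef_pos: [462.7, -37.0, 97.5]
eef_rot: [180.0, -0.1, -26.0]
contact_force: [0.7, 0.5, -0.1]
width: 0.01
gripper_force: 0.0
```

Run:
```python
from h import *
st=status.sense();print({k:np.round(v,1).tolist() for k,v in st.items() if k in('contact_force','eef_pos')})
a=snap('wrist','w5');b=snap('scene','s5')
o=np.vstack([cv2.resize(a[80:240,150:640,::-1],(735,240)),cv2.resize(b[150:240,260:440,::-1],(735,355),interpolation=2)])
cv2.imwrite('pics/w5c.png',o)
```

```text
{'eef_pos': [462.7, -37.0, 97.5], 'contact_force': [0.7, 0.5, -0.1]}
```

View pics/w5c.png

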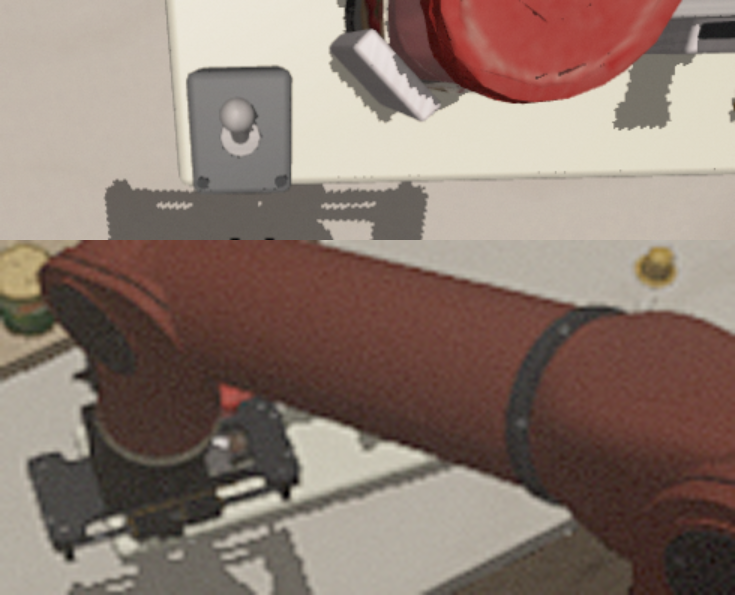

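```bash
python3 -c "
from rig import r
print(r.hand_in())"
```

```text
the job is handed in; nothing more can be done
None
```

I handed the job in at about 14 s with all three steps done in order: the jar is snug in the V rest at about 13 N of push, the wedge is jammed at about 13 N, and the toggle is on. The last wrist picture shows the bat leaning to the far side and the jar still in its rest. I did not look at the wedge again after jamming it, and the finger pressed the switch at about 14 N as it went over.

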